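# Swing the jig plate onto its stop screw and snug the cam

## Task

Push the drill jig's aluminium plate by its yellow-marked corner so it swings on its pivot pin until it rests firmly on the brass stop screw, and keep it pressed there for a moment. Then push the red cam lever round until the cam clamps the plate snugly against the screw, about 10 newtons and never over 25 on plate or screw, and let go, so that the plate stays clamped. Leave everything else on the bench where it is.

Things in the scene. Friction and masses are not known exactly. Their poses are not given: they have to be found in the camera images.
- jig: Fixed dark steel jig base, slab 250 x 225 x 12 mm. Origin: centre of its underside, on the bench; x along the 250 mm side, y along the 225 mm side, z up.
- pin (a point): Pivot pin axis at the base's top, 12 mm above the bench. Pin 12 mm across, its brass head 22 mm across, head's top 35 mm above the bench; it traps the plate.
- plate: Loose aluminium plate 130 x 85 x 14 mm, 0.35 to 0.7 kg, flat on the base (underside 12 mm above the bench), its hole over the pivot pin. Origin: hole axis, underside. Covers x -15 to +115, y -70 to +15 mm of its frame; a brass disc stands 6 mm on top. Starts 0.43 to 0.73 rad anticlockwise from the jig's axes; swings clockwise. Sliding takes a few N.
- push (a point): The place to push: on the plate's y = +15 edge, half-way up (7 mm over the underside), 103 mm along the plate's x from the hole axis, beside the yellow-marked corner. Its axes are the plate's: push towards -y.
- stop: Blue stop block 32 x 20 x 26 mm, origin under its centre, axes the jig's. A rigid 10 mm brass screw stands 16 to 24 mm out of its +y face, 20 mm above the bench: how far varies and is not measured, so feel for it. The plate's y = -70 edge meets it with the plate within 0.08 rad of the jig's axes.
- cam: Steel cam under a red lever. Origin on its upright turning axis, 12 mm above the bench; axes the jig's when slack; lever 40 deg clockwise of its x. Starts 0 to 0.2 rad, turns anticlockwise to 2.3, bears on the plate's x = +115 edge. Its disc, 40 mm across, is centred some 12 mm off the axis, 20 deg anticlockwise of x, but is locked in a slot up to 3 mm either way, not measured: feel for the bite.
- post (a point): Red post at the lever's end: 14 mm across, 65 mm from the cam axis, from 30 to 72 mm above the bench; this point 52 mm up. Lever bar 14 mm wide, 30 to 37 mm up. Pushed here the cam turns freely at 2 to 3 N and stays where left; it meets the plate (on the screw) 0.4 to 2.0 rad on from its start; 6 to 7 N here is about 10 N of clamping, 0.1 to 0.25 rad past first touch.
- collar_c (a point): Bystander: brass collar 28 mm across, 12 mm tall, standing on the jig base. Point at its centre.
- slug_center (a point): Bystander: copper cylinder 20 mm across, 22 mm tall, standing on the jig base. Point at its centre.
- bottle: Bystander: clear bottle, 60 mm across, 170 mm tall. Origin under its centre.
- tin: Bystander: metal tin, 54 mm across, 100 mm tall. Origin under its centre.
- mug: Bystander: white mug, 80 mm across, 90 mm tall. Origin under its centre.
- hammer: Bystander: hammer 260 mm long, lying along its x, handle to -x.
- wrench: Bystander: wrench 170 mm long, lying along its x.
- block: Bystander: steel block 60 x 50 x 40 mm. Origin under its centre.
Not all that is in view belongs to the job. Of the things like the plate, leave any that is orange or purple; of the rest the larger one is meant.

How it is judged:
By the outcome, as a careful person would: the job done as asked, in the order asked, and still so for the second after the job is handed in, with the robot touching nothing.
It also fails if it takes over 69 s, if anything falls off the work surface, if the arm or the gripper's body presses on something with over 40 N, if the wrist force passes 120 N, or if a joint passes its speed limit or range.

## Robot

A 6-joint arm with a two-finger parallel gripper is mounted at the origin on the work surface. World frame = base frame: x ahead of the robot, y to its left, z up, the work surface at z = 0. Lengths are in mm, angles in rad, forces in N, time in s.
With the tool pointing down it reaches from about 375 to 750 mm from the base axis. Payload 9 kg.
Tool frame: the origin (TCP) lies on the centre line of the jaws, within the pads' length; the fingertips stand 22 mm ahead of it and the grasp point (between the pads) lies 3 mm ahead of it (tip_reach is the distance from the TCP to the fingertips, in mm); z points along the fingers, y is the line along which they close (so a half turn about z gives the same grasp; the last joint's range is limited). The gripper opens to 85 mm and grips with 20 to 120 N. Pads are 22 mm wide; open, the fingers measure 114 mm over their backs; the gripper's body (76 mm by 85 mm) begins 54 mm behind the grasp point. The pads swing forward as they close: fully open they stand 13 mm farther back than shut.
Start: joints at [-1.432, 0.104, 0.097, 1.564, 0, 1.353], TCP at [209.577, -562.238, 253.331] pointing down, gripper open.
Joint ranges: [-2.99, 2.99], [-0.84, 1.86], [-1.1, 1.16], [-1.84, 2.11], [-1.51, 1.56], [-3.14, 3.14]. Speed limits (rad/s): [2.22, 2.22, 2.57, 3.14, 3.14, 3.14].

## Interface

Orientations are given as a unit quaternion [w, x, y, z].
In Python, from cell import get_state, get_image, finish_job, tip_reach gives the robot as it stands. The module is installed in compiled form; this text tells all that it offers.
- The arm moves only by the tool drive_tool, never from a script. Its argument "moves" is text: rows parted by semicolons, each of 7 numbers parted by spaces: the shift along the tool's x, y, z scaled (see below), then the turn, a rotation vector about the tool's x, y, z scaled (see below), then the opening in per cent of the stroke, from 0 (shut) to 100 (fully open). In form: x y z ax ay az claw; .... A call has exactly 8 rows; each row is the pose to reach, as a shift and turn from the pose commanded when the call began, along the tool's axes at that moment, turning the shorter way round; what a row does not reach only later rows make up. The controller multiplies each number of a shift by 1 m and each number of a turn by 360 degrees. A row lasts 1/10 s, in which the tool goes at most 50 mm and 8.59 degrees, less where a joint would pass 70% of its speed; a pose out of reach is approached as far as the arm can. A call with a number of a shift or a turn outside -1 to 1 is refused whole. A call with a gripper value outside its range is refused whole. The fingers move at their own pace and stop on an object; "newtons" is the grip in N (left out, the last holds). Time passes only in rows, so rows that repeat a pose let the fingers close, or fill a call up. It gives the time, the measured TCP pose, the force, the opening and the grip force at its end, in the units of the state.
- get_state(): the state, without advancing time (a new reading comes with each control period).
- get_image(name): name is "side" or "top" or "wrist"; returns a dict with "pixels" (480x640x3 uint8, blue, green, red), "fx", "fy", "cx", "cy" (pixels), "dist" ([k1, k2, p1, p2, k3] as OpenCV has them; the pictures are not rectified), "R" (3x3) and "t" (3): a world point X has camera coordinates R X + t. Camera axes: x right, y down, z forward; pixel columns grow to the right and rows downward; lengths in mm; the calibration is good to about 2 mm. A picture is of the moment at which its call begins. There is no depth.
- finish_job(): hands the job in; it is judged then, once.
The state is a dict: "time": time; "joints": joint angles; "joint_velocities": joint speeds; "tau": joint torques, N m; "tool_pos": TCP position; "ee_rot": TCP orientation; "ft_force": force on the tool from outside, world axes, zero at the start; "ft_torque": the same for the moment, N m; "opening": opening from 0.0 (shut) to 1.0 (fully open); "grip_force": force on a finger pad.
Only numpy, scipy, OpenCV 4.12 (cv2) and the standard library are available. Lean on these libraries where they do the work, as an engineer would, in place of code of your own. Each camera call takes 0.05 s, during which the arm holds its last target. There are 200 camera calls.

## Working session

There is one attempt and no reset: what is moved stays moved. The work goes in short steps, Python scripts to look and compute and a tool call to move; the robot and the scene stay as the last step left them, time stands still between calls to the robot, and variables do not carry over. Pictures are saved under pics/ and viewed, at most 10 in all, crops included, and the job is handed in when it is done.

Besides the shell and the picture viewer there is one more tool, called after "Emit:" as name(argument=value, ...) on one line, values as JSON. drive_tool: Moves the arm, as the interface text tells. Shifts and turns lie within -1 to 1; 1 stands for 1 m of shift or 360 degrees of turn. Its arguments: {"type":"object","properties":{"moves":{"type":"string"},"newtons":{"type":"number"}},"required":["moves"]}

```bash
mkdir -p pics; cat > h.py <<'E'
import numpy as np, cv2
from cell import get_state,get_image,finish_job,tip_reach
def save(n,f,crop=None,s=1):
    im=get_image(n); p=im["pixels"]
    np.savez('pics/'+f+'.npz',**im)
    if crop: x0,y0,x1,y1=crop; p=p[y0:y1,x0:x1]
    if s!=1: p=cv2.resize(p,None,fx=s,fy=s,interpolation=cv2.INTER_CUBIC)
    cv2.imwrite('pics/'+f+'.png',p); return im
def K(im): return np.array([[im["fx"],0,im["cx"]],[0,im["fy"],im["cy"]],[0,0,1.]])
def back(im,uv,z):
    uv=np.array(uv,float).reshape(-1,1,2)
    n=cv2.undistortPoints(uv,K(im),np.array(im["dist"],float)).reshape(-1,2)
    R=np.array(im["R"]);t=np.array(im["t"]);C=-R.T@t
    d=np.c_[n,np.ones(len(n))]@R
    return C+d*((np.asarray(z)-C[2])/d[:,2])[:,None]
def proj(im,X):
    return cv2.projectPoints(np.array(X,float).reshape(-1,3),cv2.Rodrigues(np.array(im["R"]))[0],np.array(im["t"],float),K(im),np.array(im["dist"],float))[0].reshape(-1,2)
E
python3 - <<'E'
from h import *
save("top","top0");save("side","side0")
s=get_state();print(s["tool_pos"],s["ee_rot"],tip_reach, s["ft_force"])
E
```

```text
[ 209.55187738 -561.93465543  252.59438757] [-5.91187928e-04  9.84127216e-01  1.77463439e-01  2.69581555e-05] 22.0 [-0.08685349  0.02375376 -0.41424567]
```

View pics/top0.png

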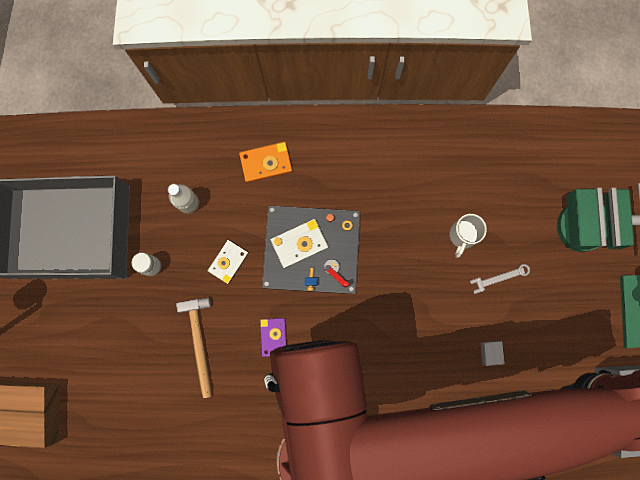

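View pics/side0.png

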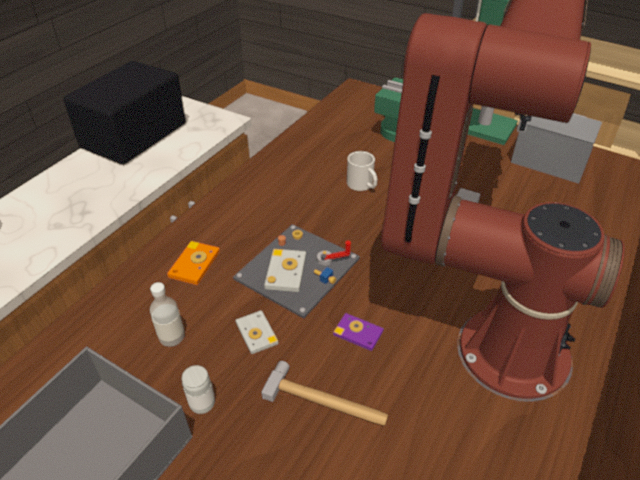

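The top view shows the jig at about (311,250): plate centre near (300,243), yellow corner near (312,225), cam lever (338,272), and blue stop (312,282). Next I'll enlarge that area.

```bash
python3 - <<'E'
from h import *
im=save("top","top1",(255,198,369,298),6)
print(back(im,[[268,207],[359,211],[355,292],[264,288],[310,250],[312,283]],[12]*6).round(0))
print(-np.array(im["R"]).T@im["t"])
E
```

```text
[[677. 147.  12.]
 [664. -99.  12.]
 [445. -85.  12.]
 [458. 157.  12.]
 [559.  34.  12.]
 [470.  29.  12.]]
[ 351.53212693  -10.80963485 1602.50790097]
```

View pics/top1.png

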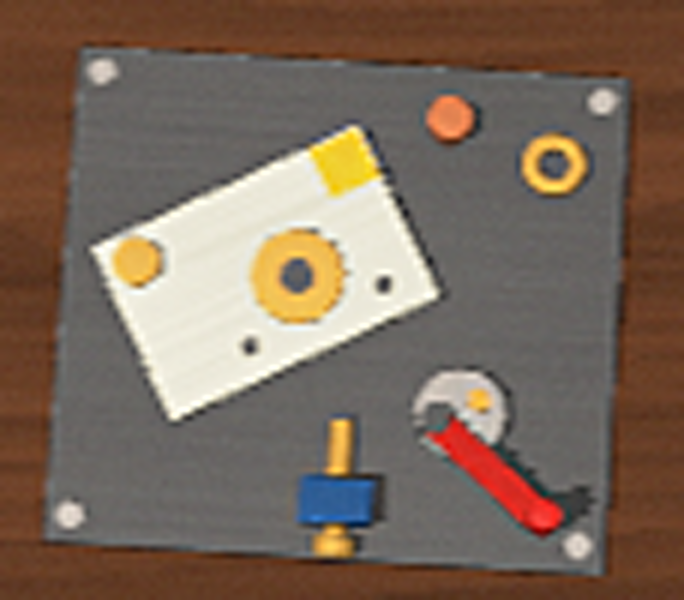

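```bash
cat > g.py <<'E'
from h import *
im=dict(np.load('pics/top1.npz'))
def cr(u,z): 
    u=np.array(u,float); return back(im,np.c_[255+(u[:,0]+.5)/6-.5,198+(u[:,1]+.5)/6-.5],z)
J=cr([(82,47),(628,80),(603,574),(45,540)],[12]*4)
M=np.array([(-125,112.5),(125,112.5),(125,-112.5),(-125,-112.5)])
c=J[:,:2].mean(0);A=J[:,:2]-c
th=np.arctan2((M[:,0]*A[:,1]-M[:,1]*A[:,0]).sum(),(M*A).sum())
R=np.array([[np.cos(th),-np.sin(th)],[np.sin(th),np.cos(th)]])
tj=lambda X:(np.array(X)[...,:2]-c)@R
tw=lambda X:np.array(X)@R.T+c
E
python3 - <<'E'
from g import *
print("jig",c,th,(A@R-M).round(1))
P=cr([(358,125),(441,296),(172,421),(90,247)],[26]*4);Q=tj(P)
print("plate corners",Q.round(1),np.linalg.norm(np.diff(Q,axis=0),axis=1))
m=np.array([(115,15),(115,-70),(-15,-70),(-15,15)]);mc=m-m.mean(0);qc=Q-Q.mean(0)
a=np.arctan2((mc[:,0]*qc[:,1]-mc[:,1]*qc[:,0]).sum(),(mc*qc).sum())
r=np.array([[np.cos(a),-np.sin(a)],[np.sin(a),np.cos(a)]])
pin=Q.mean(0)-r@m.mean(0);print("ang",a,"pin jig",pin,"head",tj(cr([(138,262)],[35])),"push",pin+r@[103,15], tw(pin+r@[103,15]))
print("screw tip,blockface,block",tj(cr([(341,418),(340,476),(338,497)],[20,26,26])))
print("cam ax, disc, post",tj(cr([(437,413),(461,410),(543,514)],[37,25,72])))
print("slug collar",tj(cr([(450,118),(553,163)],[34,24])))
E
```

```text
jig [561.53256635  31.1047822 ] -1.6406108042098972 [[ 1.3 -0.8]
 [-1.6 -1.2]
 [-0.9  1. ]
 [ 1.2  1. ]]
plate corners [[   3.6   80.8]
 [  45.2    6.2]
 [ -69.9  -56.4]
 [-111.8   18.8]] [ 85.36000537 131.04242611  86.06904236]
ang 0.4993546360166299 pin jig [-90.27622303  12.54669082] head [[-89.10647491  12.10226062]] push [-7.03625555 75.03755267] [636.87815802  32.88944421]
screw tip,blockface,block [[  4.22747863 -49.99220082]
 [  5.60481902 -76.20090928]
 [  5.31084797 -85.4958903 ]]
cam ax, disc, post [[ 46.60022168 -46.95888893]
 [ 57.01377886 -43.77504279]
 [ 94.5505515  -91.0622493 ]]
slug collar [[44.45950262 84.93013549]
 [91.42648625 69.1984212 ]]
```

```bash
cat > p.py <<'E'
from g import *
import json,os
pin=np.array([-89.8,12.4])
def rot(a): return np.array([[np.cos(a),-np.sin(a)],[np.sin(a),np.cos(a)]])
def load(): return np.array(json.load(open('cmd.json'))) if os.path.exists('cmd.json') else np.array([209.577,-562.238,253.331,2*np.arctan2(.177463,.984127)])
def rows(T,claw=0):
    """8 targets (x,y,z,yaw) -> move text; stores the commanded end"""
    p=load();y=p[3];out=[]
    ax=np.array([[np.cos(y),np.sin(y),0],[np.sin(y),-np.cos(y),0],[0,0,-1]])
    for t in T:
        s=np.round(ax@(np.array(t[:3])-p[:3])/1000,4);w=round(-(t[3]-y)/2/np.pi,4)
        out.append("%g %g %g 0 0 %g %g"%(*s,w,claw))
    e=np.r_[p[:3]+ax.T@(s*1000),y-w*2*np.pi]
    json.dump(list(e),open('cmd.json','w'));print("; ".join(out));return e
def lin(e,n=8,total=None):
    p=load();return [p+(np.array(e)-p)*(i+1)/(total or n) for i in range(n)]+[np.array(e)]*(8-n)
def plate(a,off,z=37.5,x=103):   # pusher pose: off = TCP distance outside the y=+15 edge
    q=tw(pin+rot(a)@[x,15+off]);return np.r_[q,z,th+np.pi/2+a+np.pi]
E
python3 - <<'E'
from p import *
s=plate(.5,28,120);print(s)
p0=load()
for k in range(3): rows([p0+(s-p0)*(8*k+i+1)/24 for i in range(8)])
E
```

```text
[662.20387007  44.13822003 120.           3.57177818]
0.0265 -0.0171 0.0056 0 0 -0.0213 0; 0.053 -0.0342 0.0111 0 0 -0.0426 0; 0.0795 -0.0513 0.0167 0 0 -0.064 0; 0.106 -0.0683 0.0222 0 0 -0.0853 0; 0.1325 -0.0854 0.0278 0 0 -0.1066 0; 0.159 -0.1025 0.0333 0 0 -0.1279 0; 0.1855 -0.1196 0.0389 0 0 -0.1492 0; 0.212 -0.1367 0.0444 0 0 -0.1706 0
0.0277 0.0151 0.0056 0 0 -0.0213 0; 0.0553 0.0302 0.0112 0 0 -0.0426 0; 0.083 0.0453 0.0167 0 0 -0.0639 0; 0.1107 0.0603 0.0223 0 0 -0.0852 0; 0.1384 0.0754 0.0278 0 0 -0.1066 0; 0.1661 0.0905 0.0334 0 0 -0.1279 0; 0.1938 0.1056 0.0389 0 0 -0.1492 0; 0.2214 0.1207 0.0445 0 0 -0.1705 0
0 0.0316 0.0055 0 0 -0.0213 0; 0 0.0631 0.0111 0 0 -0.0427 0; 0 0.0946 0.0167 0 0 -0.064 0; 0 0.1262 0.0222 0 0 -0.0853 0; 0.0001 0.1577 0.0278 0 0 -0.1066 0; 0.0001 0.1892 0.0333 0 0 -0.1279 0; 0.0001 0.2207 0.0389 0 0 -0.1493 0; 0.0001 0.2523 0.0444 0 0 -0.1706 0
```

Emit:
drive_tool(moves="0.0265 -0.0171 0.0056 0 0 -0.0213 0; 0.053 -0.0342 0.0111 0 0 -0.0426 0; 0.0795 -0.0513 0.0167 0 0 -0.064 0; 0.106 -0.0683 0.0222 0 0 -0.0853 0; 0.1325 -0.0854 0.0278 0 0 -0.1066 0; 0.159 -0.1025 0.0333 0 0 -0.1279 0; 0.1855 -0.1196 0.0389 0 0 -0.1492 0; 0.212 -0.1367 0.0444 0 0 -0.1706 0")

```text
time: 0.95
tool_pos: [361.0, -358.9, 208.5]
ee_rot: [-0.0, 0.754, 0.657, -0.0]
ft_force: [0.6, 0.6, 0.2]
opening: 0.001
grip_force: 0.0
```

Emit:
drive_tool(moves="0.0277 0.0151 0.0056 0 0 -0.0213 0; 0.0553 0.0302 0.0112 0 0 -0.0426 0; 0.083 0.0453 0.0167 0 0 -0.0639 0; 0.1107 0.0603 0.0223 0 0 -0.0852 0; 0.1384 0.0754 0.0278 0 0 -0.1066 0; 0.1661 0.0905 0.0334 0 0 -0.1279 0; 0.1938 0.1056 0.0389 0 0 -0.1492 0; 0.2214 0.1207 0.0445 0 0 -0.1705 0")

```text
time: 1.75
tool_pos: [511.9, -156.8, 164.0]
ee_rot: [-0.0, 0.313, 0.95, -0.0]
ft_force: [0.4, -1.4, 0.1]
opening: -0.0
grip_force: 0.0
```

Emit:
drive_tool(moves="0 0.0316 0.0055 0 0 -0.0213 0; 0 0.0631 0.0111 0 0 -0.0427 0; 0 0.0946 0.0167 0 0 -0.064 0; 0 0.1262 0.0222 0 0 -0.0853 0; 0.0001 0.1577 0.0278 0 0 -0.1066 0; 0.0001 0.1892 0.0333 0 0 -0.1279 0; 0.0001 0.2207 0.0389 0 0 -0.1493 0; 0.0001 0.2523 0.0444 0 0 -0.1706 0")

```text
time: 2.55
tool_pos: [662.7, 45.4, 119.3]
ee_rot: [-0.0, -0.216, 0.976, 0.0]
ft_force: [0.2, -0.2, 0.1]
opening: 0.003
grip_force: 0.0
```

```bash
python3 - <<'E'
from p import *
print(load(),get_state()["tool_pos"])
rows(lin(plate(.5,28),6))
E
```

```text
[662.22020429  44.17111951 120.031        3.57192195] [662.69759952  45.35715011 119.33995036]
0 -0 0.0138 0 0 0 0; 0 -0 0.0275 0 0 0 0; 0 -0 0.0413 0 0 0 0; 0 -0 0.055 0 0 0 0; 0 -0 0.0688 0 0 0 0; 0 -0 0.0825 0 0 0 0; 0 -0 0.0825 0 0 0 0; 0 -0 0.0825 0 0 0 0
```

Emit:
drive_tool(moves="0 0 0.0138 0 0 0 0; 0 0 0.0275 0 0 0 0; 0 0 0.0413 0 0 0 0; 0 0 0.055 0 0 0 0; 0 0 0.0688 0 0 0 0; 0 0 0.0825 0 0 0 0; 0 0 0.0825 0 0 0 0; 0 0 0.0825 0 0 0 0")

```text
time: 3.35
tool_pos: [662.1, 44.0, 37.4]
ee_rot: [-0.0, -0.213, 0.977, 0.0]
ft_force: [-0.3, -0.4, -0.3]
opening: 0.002
grip_force: 0.0
```

```bash
python3 - <<'E'
from h import *
im=save("wrist","w1")
print(get_state()["tool_pos"],get_state()["ft_force"])
a=cv2.imread('pics/w1.png')
b=save("side","s1")["pixels"][200:320,220:380]
cv2.imwrite('pics/both.png',np.hstack([cv2.resize(a,(400,300)),cv2.resize(b,(400,300),interpolation=cv2.INTER_CUBIC)]))
E
```

```text
[662.39070019  44.06114438  37.8857763 ] [-0.16387389  0.49837238  0.07553353]
```

View pics/both.png

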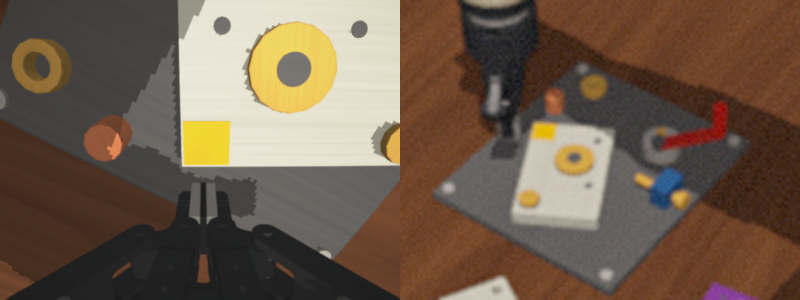

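The wrist view shows the fingers just outside the plate edge and aligned with it, beside the yellow corner. The slug is clear to one side, so I'll begin the sweep.

```bash
python3 - <<'E'
from p import *
rows(lin(plate(.5,12),6))
for k in range(2): rows([plate(.5-.17*k-.17*(i+1)/8,11) for i in range(8)])
E
```

```text
0.0027 -0 0 0 0 0 0; 0.0053 -0 0 0 0 0 0; 0.008 -0 0 0 0 0 0; 0.0107 -0 0 0 0 0 0; 0.0134 -0 0 0 0 0 0; 0.016 -0 0 0 0 0 0; 0.016 -0 0 0 0 0 0; 0.016 -0 0 0 0 0 0
0.0032 -0.0005 0 0 0 0.0034 0; 0.0054 -0.001 0 0 0 0.0068 0; 0.0076 -0.0015 0 0 0 0.0102 0; 0.0099 -0.0019 0 0 0 0.0136 0; 0.0121 -0.0022 0 0 0 0.0169 0; 0.0143 -0.0025 0 0 0 0.0203 0; 0.0166 -0.0027 0 0 0 0.0237 0; 0.0188 -0.0029 0 0 0 0.0271 0
0.0022 -0.0006 0 0 0 0.0034 0; 0.0044 -0.001 0 0 0 0.0067 0; 0.0066 -0.0015 0 0 0 0.0101 0; 0.0089 -0.0019 0 0 0 0.0135 0; 0.0111 -0.0022 0 0 0 0.0169 0; 0.0133 -0.0025 0 0 0 0.0203 0; 0.0156 -0.0028 0 0 0 0.0237 0; 0.0178 -0.003 0 0 0 0.027 0
```

Emit:
drive_tool(moves="0.0027 0 0 0 0 0 0; 0.0053 0 0 0 0 0 0; 0.008 0 0 0 0 0 0; 0.0107 0 0 0 0 0 0; 0.0134 0 0 0 0 0 0; 0.016 0 0 0 0 0 0; 0.016 0 0 0 0 0 0; 0.016 0 0 0 0 0 0")

```text
time: 4.25
tool_pos: [647.5, 37.5, 37.5]
ee_rot: [-0.0, -0.213, 0.977, 0.0]
ft_force: [-0.1, 0.3, 0.2]
opening: -0.003
grip_force: 0.0
```

Emit:
drive_tool(moves="0.0032 -0.0005 0 0 0 0.0034 0; 0.0054 -0.001 0 0 0 0.0068 0; 0.0076 -0.0015 0 0 0 0.0102 0; 0.0099 -0.0019 0 0 0 0.0136 0; 0.0121 -0.0022 0 0 0 0.0169 0; 0.0143 -0.0025 0 0 0 0.0203 0; 0.0166 -0.0027 0 0 0 0.0237 0; 0.0188 -0.0029 0 0 0 0.0271 0")

```text
time: 5.05
tool_pos: [631.7, 27.0, 37.5]
ee_rot: [0.0, -0.129, 0.992, 0.0]
ft_force: [2.4, 2.1, 0.2]
opening: 0.004
grip_force: 1.0
```

Emit:
drive_tool(moves="0.0022 -0.0006 0 0 0 0.0034 0; 0.0044 -0.001 0 0 0 0.0067 0; 0.0066 -0.0015 0 0 0 0.0101 0; 0.0089 -0.0019 0 0 0 0.0135 0; 0.0111 -0.0022 0 0 0 0.0169 0; 0.0133 -0.0025 0 0 0 0.0203 0; 0.0156 -0.0028 0 0 0 0.0237 0; 0.0178 -0.003 0 0 0 0.027 0")

```text
time: 5.85
tool_pos: [615.3, 19.4, 37.6]
ee_rot: [0.0, -0.044, 0.999, -0.0]
ft_force: [2.1, 1.9, 0.2]
opening: 0.001
grip_force: 1.2
```

```bash
python3 - <<'E'
from p import *
for k in range(4):
  im=get_image("top");s=get_state();print(s["ft_force"].round(2) if hasattr(s["ft_force"],'round') else s["ft_force"])
print(load(),s["tool_pos"])
a=save("top","t2")["pixels"][198:298,255:369]
b=save("wrist","w2")["pixels"]
cv2.imwrite('pics/both2.png',np.hstack([cv2.resize(b,(400,300)),cv2.resize(a,(342,300),interpolation=cv2.INTER_CUBIC)]))
E
```

```text
[1.31 1.59 1.34]
[0.4  0.73 0.15]
[0.18 0.84 0.63]
[ 0.89  0.54 -0.88]
[615.37267939  19.54189056  37.531        3.23200163] [615.16899186  19.26564406  37.45198268]
```

View pics/both2.png

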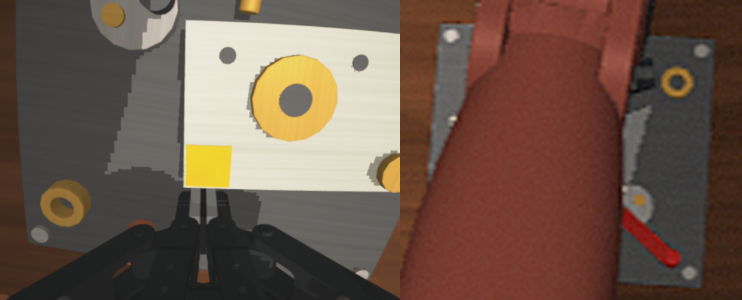

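Contact is steady at about 3 N with the fingers flat on the edge by the yellow corner, and the screw tip is just ahead of the plate at (250,5). From here I'll slow down.

```bash
python3 - <<'E'
from p import *
rows([plate(.16-.035*(i+1)/8,11) for i in range(8)])
rows([plate(.125-.018*(i+1)/8,11) for i in range(8)])
E
```

```text
0.0005 -0.0001 0 0 0 0.0007 0; 0.0009 -0.0002 0 0 0 0.0014 0; 0.0014 -0.0003 0 0 0 0.0021 0; 0.0018 -0.0004 0 0 0 0.0028 0; 0.0023 -0.0005 0 0 0 0.0035 0; 0.0027 -0.0006 0 0 0 0.0042 0; 0.0032 -0.0007 0 0 0 0.0049 0; 0.0037 -0.0008 0 0 0 0.0056 0
0.0002 -0.0001 0 0 0 0.0004 0; 0.0004 -0.0001 0 0 0 0.0007 0; 0.0006 -0.0002 0 0 0 0.0011 0; 0.0009 -0.0002 0 0 0 0.0014 0; 0.0011 -0.0003 0 0 0 0.0018 0; 0.0013 -0.0003 0 0 0 0.0022 0; 0.0016 -0.0004 0 0 0 0.0025 0; 0.0018 -0.0005 0 0 0 0.0029 0
```

Emit:
drive_tool(moves="0.0005 -0.0001 0 0 0 0.0007 0; 0.0009 -0.0002 0 0 0 0.0014 0; 0.0014 -0.0003 0 0 0 0.0021 0; 0.0018 -0.0004 0 0 0 0.0028 0; 0.0023 -0.0005 0 0 0 0.0035 0; 0.0027 -0.0006 0 0 0 0.0042 0; 0.0032 -0.0007 0 0 0 0.0049 0; 0.0037 -0.0008 0 0 0 0.0056 0")

```text
time: 6.95
tool_pos: [611.7, 18.4, 37.5]
ee_rot: [-0.0, -0.027, 1.0, -0.0]
ft_force: [2.1, 0.0, -0.6]
opening: 0.0
grip_force: 0.9
```

Emit:
drive_tool(moves="0.0002 -0.0001 0 0 0 0.0004 0; 0.0004 -0.0001 0 0 0 0.0007 0; 0.0006 -0.0002 0 0 0 0.0011 0; 0.0009 -0.0002 0 0 0 0.0014 0; 0.0011 -0.0003 0 0 0 0.0018 0; 0.0013 -0.0003 0 0 0 0.0022 0; 0.0016 -0.0004 0 0 0 0.0025 0; 0.0018 -0.0005 0 0 0 0.0029 0")

```text
time: 7.75
tool_pos: [610.0, 17.8, 37.5]
ee_rot: [0.0, -0.018, 1.0, 0.0]
ft_force: [1.5, 0.0, -1.4]
opening: -0.0
grip_force: 0.8
```

```bash
python3 - <<'E'
from p import *
import shutil
rows([plate(.107-.015*(i+1)/8,11) for i in range(8)])
E
```

```text
0.0002 -0 0 0 0 0.0003 0; 0.0004 -0.0001 0 0 0 0.0006 0; 0.0006 -0.0001 0 0 0 0.0009 0; 0.0008 -0.0001 0 0 0 0.0012 0; 0.001 -0.0002 0 0 0 0.0015 0; 0.0012 -0.0002 0 0 0 0.0018 0; 0.0014 -0.0003 0 0 0 0.0021 0; 0.0016 -0.0003 0 0 0 0.0024 0
```

Emit:
drive_tool(moves="0.0002 0 0 0 0 0.0003 0; 0.0004 -0.0001 0 0 0 0.0006 0; 0.0006 -0.0001 0 0 0 0.0009 0; 0.0008 -0.0002 0 0 0 0.0012 0; 0.0010 -0.0002 0 0 0 0.0015 0; 0.0012 -0.0003 0 0 0 0.0018 0; 0.0013 -0.0003 0 0 0 0.0021 0; 0.0015 -0.0004 0 0 0 0.0024 0")

```text
time: 8.55
tool_pos: [609.3, 17.5, 37.7]
ee_rot: [0.001, -0.011, 1.0, 0.0]
ft_force: [7.4, 1.8, -4.3]
opening: -0.002
grip_force: 3.7
```

Force has jumped to 7.4 N, so the plate is on the screw. I'll add 0.4 mm and hold.

Emit:
drive_tool(moves="0.0002 0 0 0 0 0 0; 0.0003 0 0 0 0 0 0; 0.0003 0 0 0 0 0 0; 0.0003 0 0 0 0 0 0; 0.0003 0 0 0 0 0 0; 0.0003 0 0 0 0 0 0; 0.0003 0 0 0 0 0 0; 0.0003 0 0 0 0 0 0")

```text
time: 9.35
tool_pos: [609.4, 17.5, 37.8]
ee_rot: [0.001, -0.011, 1.0, 0.0]
ft_force: [8.4, 0.5, -5.1]
opening: 0.001
grip_force: 4.1
```

Emit:
drive_tool(moves="0.0003 0 0 0 0 0 0; 0.0003 0 0 0 0 0 0; 0.0003 0 0 0 0 0 0; 0.0003 0 0 0 0 0 0; 0.0003 0 0 0 0 0 0; 0.0003 0 0 0 0 0 0; 0.0003 0 0 0 0 0 0; 0.0003 0 0 0 0 0 0")

```text
time: 10.15
tool_pos: [609.3, 17.5, 37.8]
ee_rot: [0.001, -0.011, 1.0, 0.0]
ft_force: [8.6, 2.4, -5.9]
opening: -0.004
grip_force: 4.6
```

```bash
python3 - <<'E'
from p import *
import json
e=load();y=e[3];e[:2]+=0.5*np.array([np.cos(y),np.sin(y)]);json.dump(list(e),open('cmd.json','w'))
s=get_state();print(e,s["tool_pos"],s["ft_force"])
b=e.copy();b[:2]-=25*np.array([np.cos(y),np.sin(y)]);print(b)
rows(lin(b,6))
up=b.copy();up[2]=150
rows(lin(up,6))
E
```

```text
[607.90267412  17.44256681  37.531        3.16351491] [609.26323795  17.45268425  37.83820254] [ 8.61278151  2.38035576 -5.86647105]
[632.89666704  17.99057924  37.531        3.16351491]
-0.0042 -0 0 0 0 -0 0; -0.0083 0 0 0 0 -0 0; -0.0125 -0 0 0 0 -0 0; -0.0167 -0 0 0 0 -0 0; -0.0208 0 0 0 0 -0 0; -0.025 -0 0 0 0 -0 0; -0.025 -0 0 0 0 -0 0; -0.025 -0 0 0 0 -0 0
0 0 -0.0187 0 0 -0 0; 0 0 -0.0375 0 0 -0 0; 0 0 -0.0562 0 0 -0 0; 0 0 -0.075 0 0 -0 0; 0 0 -0.0937 0 0 -0 0; 0 0 -0.1125 0 0 -0 0; 0 0 -0.1125 0 0 -0 0; 0 0 -0.1125 0 0 -0 0
```

Emit:
drive_tool(moves="-0.001 0 0 0 0 0 0; -0.003 0 0 0 0 0 0; -0.006 0 0 0 0 0 0; -0.010 0 0 0 0 0 0; -0.015 0 0 0 0 0 0; -0.020 0 0 0 0 0 0; -0.025 0 0 0 0 0 0; -0.025 0 0 0 0 0 0")

```text
time: 10.95
tool_pos: [633.6, 17.8, 37.5]
ee_rot: [0.0, -0.011, 1.0, -0.0]
ft_force: [0.8, -0.0, -0.6]
opening: -0.0
grip_force: 0.0
```

Emit:
drive_tool(moves="0 0 -0.0187 0 0 0 0; 0 0 -0.0375 0 0 0 0; 0 0 -0.0562 0 0 0 0; 0 0 -0.075 0 0 0 0; 0 0 -0.0937 0 0 0 0; 0 0 -0.1125 0 0 0 0; 0 0 -0.1125 0 0 0 0; 0 0 -0.1125 0 0 0 0")

```text
time: 11.75
tool_pos: [633.0, 17.9, 149.8]
ee_rot: [0.0, -0.011, 1.0, -0.0]
ft_force: [-0.5, 0.3, 0.4]
opening: 0.002
grip_force: 0.0
```

```bash
cat >> p.py <<'E'
cam=np.array([46.6,-47.])
def post(a,off,z=64,r=65):  # a = lever angle in jig; off = TCP distance behind the post centre; -x tool face pushes
    q=tw(cam+rot(a)@[r,-off]);return np.r_[q,z,th+a+np.pi/2+np.pi]
E
python3 - <<'E'
from p import *
q=tj(cr([(437,413),(543,514)],[37,72]));d=q[1]-q[0];print(np.hypot(*d),np.arctan2(d[1],d[0]))
a0=np.arctan2(d[1],d[0])
e=load();s=post(a0,38,150);print(e,s)
rows(lin(s,6)); s[2]=64; rows(lin(s,6))
save("wrist","w3")
E
```

```text
65.14860340228726 -0.7436319694333414
[632.89666704  17.99057924 150.031        3.16351491] [438.05757184 -29.14491176 150.           2.32814621]
0.0326 -0.0071 0 0 0 0.0222 0; 0.0653 -0.0143 0 0 0 0.0443 0; 0.0979 -0.0214 0 0 0 0.0665 0; 0.1306 -0.0286 0 0 0 0.0886 0; 0.1632 -0.0357 0 0 0 0.1108 0; 0.1958 -0.0429 0 0 0 0.133 0; 0.1958 -0.0429 0 0 0 0.133 0; 0.1958 -0.0429 0 0 0 0.133 0
0 0 0.0143 0 0 -0 0; 0 0 0.0287 0 0 -0 0; 0 0 0.043 0 0 -0 0; 0 0 0.0574 0 0 -0 0; 0 0 0.0717 0 0 -0 0; 0.0001 0 0.086 0 0 -0 0; 0.0001 0 0.086 0 0 -0 0; 0.0001 0 0.086 0 0 -0 0
```

View pics/w3.png

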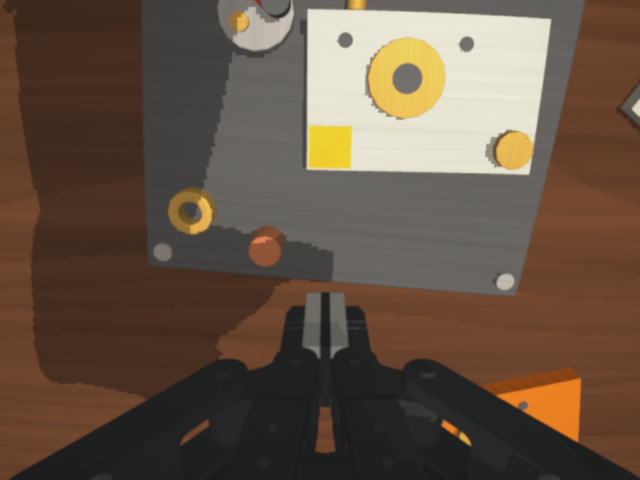

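The plate's edge rests on the screw at (356,8), and the slug and collar are undisturbed. Next is the position behind the lever post.

Emit:
drive_tool(moves="0.0326 -0.0071 0 0 0 0.0222 0; 0.0653 -0.0143 0 0 0 0.0443 0; 0.0979 -0.0214 0 0 0 0.0665 0; 0.1306 -0.0286 0 0 0 0.0886 0; 0.1632 -0.0357 0 0 0 0.1108 0; 0.1958 -0.0429 0 0 0 0.133 0; 0.1958 -0.0429 0 0 0 0.133 0; 0.1958 -0.0429 0 0 0 0.133 0")

```text
time: 12.6
tool_pos: [437.7, -29.4, 149.3]
ee_rot: [-0.0, 0.396, 0.918, 0.0]
ft_force: [-0.7, 0.3, 0.5]
opening: 0.0
grip_force: 0.0
```

Emit:
drive_tool(moves="0 0 0.0143 0 0 0 0; 0 0 0.0287 0 0 0 0; 0 0 0.043 0 0 0 0; 0 0 0.0574 0 0 0 0; 0 0 0.0717 0 0 0 0; 0.0001 0 0.086 0 0 0 0; 0.0001 0 0.086 0 0 0 0; 0.0001 0 0.086 0 0 0 0")

```text
time: 13.4
tool_pos: [437.9, -29.2, 63.8]
ee_rot: [-0.0, 0.396, 0.918, -0.0]
ft_force: [-0.3, -0.2, 0.5]
opening: -0.002
grip_force: 0.0
```

```bash
python3 - <<'E'
from p import *
a=save("side","s3")["pixels"][200:320,220:380]; b=save("wrist","w4")["pixels"]
cv2.imwrite('pics/both3.png',np.hstack([cv2.resize(b,(400,300)),cv2.resize(a,(400,300),interpolation=cv2.INTER_CUBIC)]))
s=get_state();print(s["tool_pos"],s["ft_force"],s["joints"])
a0=-.74
rows(lin(post(a0,20),6))
rows([post(a0+.2*(i+1)/8,18) for i in range(8)])
E
```

```text
[438.53781252 -29.43053867  64.72104291] [1.06725665 0.6414201  0.87022612] [-3.66264116e-01 -3.57576302e-01 -6.72705001e-01  1.25444280e+00
 -8.88119067e-05  4.47487039e-01]
-0.003 -0 0 0 0 -0.0001 0; -0.0061 -0 0 0 0 -0.0002 0; -0.0091 -0 0 0 0 -0.0003 0; -0.0122 -0 0 0 0 -0.0004 0; -0.0152 -0 0 0 0 -0.0005 0; -0.0183 -0.0001 0 0 0 -0.0006 0; -0.0183 -0.0001 0 0 0 -0.0006 0; -0.0183 -0.0001 0 0 0 -0.0006 0
-0.0036 -0.0004 0 0 0 -0.004 0; -0.0053 -0.0008 0 0 0 -0.008 0; -0.0069 -0.0011 0 0 0 -0.012 0; -0.0086 -0.0014 0 0 0 -0.0159 0; -0.0102 -0.0017 0 0 0 -0.0199 0; -0.0119 -0.0019 0 0 0 -0.0239 0; -0.0136 -0.0021 0 0 0 -0.0279 0; -0.0153 -0.0022 0 0 0 -0.0319 0
```

View pics/both3.png

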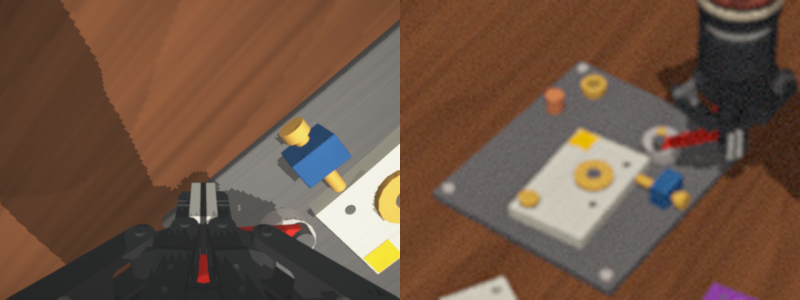

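The fingers stand behind the red post on the stop side, clear of the stop block. Starting the push.

Emit:
drive_tool(moves="-0.003 0 0 0 0 0 0; -0.0061 0 0 0 0 0 0; -0.0091 0 0 0 0 0 0; -0.0122 0 0 0 0 0 0; -0.0152 0 0 0 0 0 0; -0.0183 -0.0001 0 0 0 -0.0006 0; -0.0183 -0.0001 0 0 0 -0.0006 0; -0.0183 -0.0001 0 0 0 -0.0006 0")

```text
time: 14.3
tool_pos: [450.5, -42.6, 63.9]
ee_rot: [-0.0, 0.394, 0.919, -0.0]
ft_force: [-0.4, 0.3, -0.4]
opening: -0.002
grip_force: 0.0
```

Emit:
drive_tool(moves="-0.0036 -0.0004 0 0 0 -0.004 0; -0.0053 -0.0008 0 0 0 -0.008 0; -0.0069 -0.0011 0 0 0 -0.012 0; -0.0086 -0.0014 0 0 0 -0.0159 0; -0.0102 -0.0017 0 0 0 -0.0199 0; -0.0119 -0.0019 0 0 0 -0.0239 0; -0.0136 -0.0021 0 0 0 -0.0279 0; -0.0153 -0.0022 0 0 0 -0.0319 0")

```text
time: 15.1
tool_pos: [459.5, -55.2, 63.9]
ee_rot: [-0.0, 0.299, 0.954, 0.0]
ft_force: [-0.9, 3.5, 1.0]
opening: 0.001
grip_force: 1.5
```

```bash
cat > st.py <<'E'
from p import *
import sys
a=-.54
def F():
    s=get_state();f=np.array(s["ft_force"]);y=load()[3];d=np.array([np.cos(y),np.sin(y)])
    print("push N %.1f radial %.1f"%(f[:2]@d,f[:2]@[d[1],-d[0]]),s["time"],"lag mm",((load()[:2]-s["tool_pos"][:2])@-d).round(2))
if __name__=="__main__":
    F()
    a=load()[3]-th-1.5*np.pi;
    for da in map(float,sys.argv[1:]):
        rows([post(a+da*(i+1)/8,18) for i in range(8)]);a+=da
E
python3 st.py .12 .12 .12 .12 .12
```

```text
push N 2.8 radial 2.4 15.1 lag mm -0.14
-0.0009 -0.0003 0 0 0 -0.0024 0; -0.0019 -0.0005 0 0 0 -0.0048 0; -0.0029 -0.0008 0 0 0 -0.0072 0; -0.0039 -0.001 0 0 0 -0.0095 0; -0.0049 -0.0012 0 0 0 -0.0119 0; -0.0059 -0.0014 0 0 0 -0.0143 0; -0.0069 -0.0016 0 0 0 -0.0167 0; -0.0079 -0.0017 0 0 0 -0.0191 0
-0.001 -0.0003 0 0 0 -0.0024 0; -0.0019 -0.0005 0 0 0 -0.0048 0; -0.0029 -0.0008 0 0 0 -0.0072 0; -0.0039 -0.001 0 0 0 -0.0095 0; -0.0049 -0.0012 0 0 0 -0.0119 0; -0.0059 -0.0014 0 0 0 -0.0143 0; -0.0069 -0.0015 0 0 0 -0.0167 0; -0.0079 -0.0017 0 0 0 -0.0191 0
-0.001 -0.0003 0 0 0 -0.0024 0; -0.0019 -0.0005 0 0 0 -0.0048 0; -0.0029 -0.0007 0 0 0 -0.0072 0; -0.0039 -0.001 0 0 0 -0.0095 0; -0.0049 -0.0012 0 0 0 -0.0119 0; -0.0059 -0.0014 0 0 0 -0.0143 0; -0.0069 -0.0015 0 0 0 -0.0167 0; -0.0079 -0.0017 0 0 0 -0.0191 0
-0.001 -0.0002 0 0 0 -0.0024 0; -0.002 -0.0005 0 0 0 -0.0048 0; -0.0029 -0.0007 0 0 0 -0.0072 0; -0.0039 -0.0009 0 0 0 -0.0095 0; -0.0049 -0.0012 0 0 0 -0.0119 0; -0.0059 -0.0013 0 0 0 -0.0143 0; -0.0069 -0.0015 0 0 0 -0.0167 0; -0.0079 -0.0017 0 0 0 -0.0191 0
-0.001 -0.0002 0 0 0 -0.0024 0; -0.002 -0.0005 0 0 0 -0.0048 0; -0.003 -0.0007 0 0 0 -0.0072 0; -0.0039 -0.0009 0 0 0 -0.0095 0; -0.0049 -0.0011 0 0 0 -0.0119 0; -0.0059 -0.0013 0 0 0 -0.0143 0; -0.0069 -0.0015 0 0 0 -0.0167 0; -0.0079 -0.0017 0 0 0 -0.0191 0
```

Emit:
drive_tool(moves="-0.0009 -0.0003 0 0 0 -0.0024 0; -0.0019 -0.0005 0 0 0 -0.0048 0; -0.0029 -0.0008 0 0 0 -0.0072 0; -0.0039 -0.001 0 0 0 -0.0095 0; -0.0049 -0.0012 0 0 0 -0.0119 0; -0.0059 -0.0014 0 0 0 -0.0143 0; -0.0069 -0.0016 0 0 0 -0.0167 0; -0.0079 -0.0017 0 0 0 -0.0191 0")

```text
time: 15.9
tool_pos: [465.0, -61.2, 64.0]
ee_rot: [-0.0, 0.242, 0.97, -0.0]
ft_force: [-0.8, 3.2, 0.3]
opening: 0.0
grip_force: 1.5
```

Emit:
drive_tool(moves="-0.001 -0.0003 0 0 0 -0.0024 0; -0.0019 -0.0005 0 0 0 -0.0048 0; -0.0029 -0.0008 0 0 0 -0.0072 0; -0.0039 -0.001 0 0 0 -0.0095 0; -0.0049 -0.0012 0 0 0 -0.0119 0; -0.0059 -0.0014 0 0 0 -0.0143 0; -0.0069 -0.0015 0 0 0 -0.0167 0; -0.0079 -0.0017 0 0 0 -0.0191 0")

```text
time: 16.7
tool_pos: [471.2, -66.4, 64.0]
ee_rot: [-0.0, 0.183, 0.983, -0.0]
ft_force: [-1.9, 3.6, 0.6]
opening: -0.0
grip_force: 1.4
```

Emit:
drive_tool(moves="-0.001 -0.0003 0 0 0 -0.0024 0; -0.0019 -0.0005 0 0 0 -0.0048 0; -0.0029 -0.0007 0 0 0 -0.0072 0; -0.0039 -0.001 0 0 0 -0.0095 0; -0.0049 -0.0012 0 0 0 -0.0119 0; -0.0059 -0.0014 0 0 0 -0.0143 0; -0.0069 -0.0015 0 0 0 -0.0167 0; -0.0079 -0.0017 0 0 0 -0.0191 0")

```text
time: 17.5
tool_pos: [478.0, -70.9, 64.0]
ee_rot: [0.0, 0.124, 0.992, -0.0]
ft_force: [-1.6, 3.2, 1.0]
opening: -0.001
grip_force: 1.4
```

Emit:
drive_tool(moves="-0.001 -0.0002 0 0 0 -0.0024 0; -0.002 -0.0005 0 0 0 -0.0048 0; -0.0029 -0.0007 0 0 0 -0.0072 0; -0.0039 -0.0009 0 0 0 -0.0095 0; -0.0049 -0.0012 0 0 0 -0.0119 0; -0.0059 -0.0013 0 0 0 -0.0143 0; -0.0069 -0.0015 0 0 0 -0.0167 0; -0.0079 -0.0017 0 0 0 -0.0191 0")

```text
time: 18.3
tool_pos: [485.2, -74.4, 64.0]
ee_rot: [0.0, 0.064, 0.998, -0.0]
ft_force: [-2.1, 1.8, 0.2]
opening: -0.002
grip_force: 1.4
```

Emit:
drive_tool(moves="-0.001 -0.0002 0 0 0 -0.0024 0; -0.002 -0.0005 0 0 0 -0.0048 0; -0.003 -0.0007 0 0 0 -0.0072 0; -0.0039 -0.0009 0 0 0 -0.0095 0; -0.0049 -0.0011 0 0 0 -0.0119 0; -0.0059 -0.0013 0 0 0 -0.0143 0; -0.0069 -0.0015 0 0 0 -0.0167 0; -0.0079 -0.0017 0 0 0 -0.0191 0")

```text
time: 19.1
tool_pos: [492.8, -77.1, 64.0]
ee_rot: [-0.0, 0.004, 1.0, -0.0]
ft_force: [-3.0, 3.2, 0.8]
opening: 0.0
grip_force: 1.4
```

```bash
python3 st.py .12 .12 .12 .12; python3 - <<'E'
from p import *
save("side","s5",(220,200,380,320),4)
E
```

```text
push N 3.1 radial 3.1 19.1 lag mm -0.09
-0.001 -0.0002 0 0 0 -0.0024 0; -0.002 -0.0005 0 0 0 -0.0048 0; -0.003 -0.0007 0 0 0 -0.0072 0; -0.004 -0.0009 0 0 0 -0.0095 0; -0.005 -0.0011 0 0 0 -0.0119 0; -0.0059 -0.0013 0 0 0 -0.0143 0; -0.0069 -0.0015 0 0 0 -0.0167 0; -0.0079 -0.0017 0 0 0 -0.0191 0
-0.001 -0.0002 0 0 0 -0.0024 0; -0.002 -0.0005 0 0 0 -0.0048 0; -0.003 -0.0007 0 0 0 -0.0072 0; -0.004 -0.0009 0 0 0 -0.0095 0; -0.005 -0.0011 0 0 0 -0.0119 0; -0.006 -0.0013 0 0 0 -0.0143 0; -0.007 -0.0015 0 0 0 -0.0167 0; -0.008 -0.0016 0 0 0 -0.0191 0
-0.0009 -0.0003 0 0 0 -0.0024 0; -0.0019 -0.0006 0 0 0 -0.0048 0; -0.0029 -0.0008 0 0 0 -0.0072 0; -0.0039 -0.001 0 0 0 -0.0095 0; -0.0049 -0.0012 0 0 0 -0.0119 0; -0.0059 -0.0014 0 0 0 -0.0143 0; -0.0069 -0.0016 0 0 0 -0.0167 0; -0.0079 -0.0017 0 0 0 -0.0191 0
-0.0009 -0.0003 0 0 0 -0.0024 0; -0.0019 -0.0005 0 0 0 -0.0048 0; -0.0029 -0.0008 0 0 0 -0.0072 0; -0.0039 -0.001 0 0 0 -0.0095 0; -0.0049 -0.0012 0 0 0 -0.0119 0; -0.0059 -0.0014 0 0 0 -0.0143 0; -0.0069 -0.0016 0 0 0 -0.0167 0; -0.0079 -0.0017 0 0 0 -0.0191 0
```

View pics/s5.png

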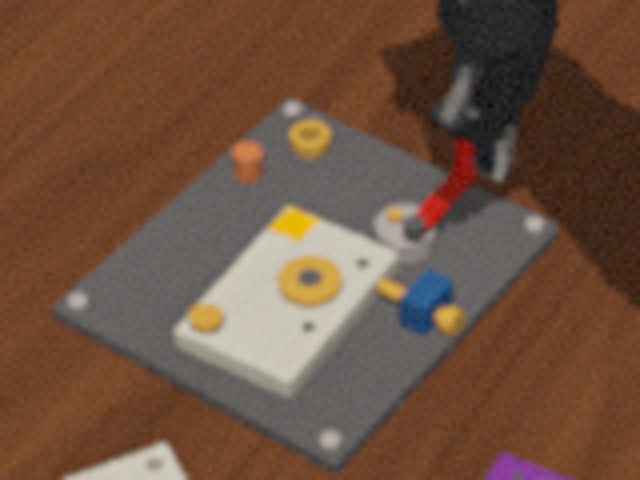

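The lever is following the fingers, and the disc hasn't reached the plate edge yet. I'll keep going.

Emit:
drive_tool(moves="-0.001 -0.0002 0 0 0 -0.0024 0; -0.002 -0.0005 0 0 0 -0.0048 0; -0.003 -0.0007 0 0 0 -0.0072 0; -0.004 -0.0009 0 0 0 -0.0095 0; -0.005 -0.0011 0 0 0 -0.0119 0; -0.0059 -0.0013 0 0 0 -0.0143 0; -0.0069 -0.0015 0 0 0 -0.0167 0; -0.0079 -0.0017 0 0 0 -0.0191 0")

```text
time: 19.95
tool_pos: [500.7, -78.9, 64.0]
ee_rot: [-0.0, -0.056, 0.998, -0.0]
ft_force: [-2.2, 0.8, 1.4]
opening: 0.002
grip_force: 1.5
```

Emit:
drive_tool(moves="-0.001 -0.0002 0 0 0 -0.0024 0; -0.002 -0.0005 0 0 0 -0.0048 0; -0.003 -0.0007 0 0 0 -0.0072 0; -0.004 -0.0009 0 0 0 -0.0095 0; -0.005 -0.0011 0 0 0 -0.0119 0; -0.006 -0.0013 0 0 0 -0.0143 0; -0.007 -0.0015 0 0 0 -0.0167 0; -0.008 -0.0016 0 0 0 -0.0191 0")

```text
time: 20.75
tool_pos: [508.8, -79.7, 64.0]
ee_rot: [-0.0, -0.116, 0.993, -0.0]
ft_force: [-4.6, -0.9, 1.7]
opening: 0.001
grip_force: 2.5
```

Resistance has risen to about 4.7 N, so the cam has touched the plate. Smaller steps now.

```bash
python3 - <<'E'
from st import *
F()
import json
# roll commanded pose back: last two planned .12 calls were not sent
e=post(-.54+7*.12,18);print(load(),e);json.dump(list(e),open('cmd.json','w'));F()
E
python3 st.py .04
```

```text
push N 4.5 radial 1.3 20.75 lag mm 15.0
[524.84068694 -78.17761394  64.031        3.61213434] [508.70139451 -79.49549496  64.           3.37177818]
push N 4.7 radial 0.2 20.75 lag mm -0.04
push N 4.7 radial 0.2 20.75 lag mm -0.04
-0.0003 -0.0001 0 0 0 -0.0008 0; -0.0007 -0.0002 0 0 0 -0.0016 0; -0.001 -0.0003 0 0 0 -0.0024 0; -0.0013 -0.0003 0 0 0 -0.0032 0; -0.0016 -0.0004 0 0 0 -0.004 0; -0.002 -0.0005 0 0 0 -0.0048 0; -0.0023 -0.0006 0 0 0 -0.0056 0; -0.0026 -0.0007 0 0 0 -0.0064 0
```

Emit:
drive_tool(moves="-0.0003 -0.0001 0 0 0 -0.0008 0; -0.0007 -0.0002 0 0 0 -0.0016 0; -0.001 -0.0003 0 0 0 -0.0024 0; -0.0013 -0.0003 0 0 0 -0.0032 0; -0.0016 -0.0004 0 0 0 -0.004 0; -0.002 -0.0005 0 0 0 -0.0048 0; -0.0023 -0.0006 0 0 0 -0.0056 0; -0.0026 -0.0007 0 0 0 -0.0064 0")

```text
time: 21.55
tool_pos: [511.4, -79.8, 64.0]
ee_rot: [-0.0, -0.135, 0.991, -0.0]
ft_force: [-5.1, -2.0, 1.0]
opening: 0.005
grip_force: 3.0
```

```bash
python3 st.py .04
```

```text
push N 5.4 radial -0.5 21.55 lag mm 0.1
-0.0004 -0.0001 0 0 0 -0.0008 0; -0.0007 -0.0001 0 0 0 -0.0016 0; -0.001 -0.0002 0 0 0 -0.0024 0; -0.0013 -0.0003 0 0 0 -0.0032 0; -0.0017 -0.0004 0 0 0 -0.004 0; -0.002 -0.0005 0 0 0 -0.0048 0; -0.0023 -0.0006 0 0 0 -0.0056 0; -0.0026 -0.0006 0 0 0 -0.0064 0
```

Emit:
drive_tool(moves="-0.0004 -0.0001 0 0 0 -0.0008 0; -0.0007 -0.0001 0 0 0 -0.0016 0; -0.001 -0.0002 0 0 0 -0.0024 0; -0.0013 -0.0003 0 0 0 -0.0032 0; -0.0017 -0.0004 0 0 0 -0.004 0; -0.002 -0.0005 0 0 0 -0.0048 0; -0.0023 -0.0006 0 0 0 -0.0056 0; -0.0026 -0.0006 0 0 0 -0.0064 0")

```text
time: 22.35
tool_pos: [513.7, -79.9, 64.0]
ee_rot: [-0.001, -0.155, 0.988, -0.0]
ft_force: [-8.7, -4.3, 2.1]
opening: 0.001
grip_force: 4.3
```

```bash
python3 st.py .015; python3 -c "
from st import *
for i in range(4): get_image('side');F()"
```

```text
push N 9.6 radial -1.5 22.35 lag mm 0.49
-0.0002 -0.0001 0 0 0 -0.0003 0; -0.0003 -0.0001 0 0 0 -0.0006 0; -0.0004 -0.0001 0 0 0 -0.0009 0; -0.0005 -0.0002 0 0 0 -0.0012 0; -0.0007 -0.0002 0 0 0 -0.0015 0; -0.0008 -0.0002 0 0 0 -0.0018 0; -0.0009 -0.0003 0 0 0 -0.0021 0; -0.001 -0.0003 0 0 0 -0.0024 0
push N 9.3 radial -0.7 22.4 lag mm 1.47
push N 7.8 radial -1.4 22.45 lag mm 1.46
push N 8.3 radial -1.1 22.5 lag mm 1.48
push N 7.8 radial -1.1 22.55 lag mm 1.49
```

The push is holding at about 8 N, roughly 0.1 rad past first touch, which puts the clamp near 10 N. I'll let go and retreat.

Emit:
drive_tool(moves="0.0005 0 0 0 0 0 0; 0.0015 0 0 0 0 0 0; 0.004 0 0 0 0 0 0; 0.008 0 0 0 0 0 0; 0.014 0 0 0 0 0 0; 0.020 0 0 0 0 0 0; 0.026 0 0 0 0 0 0; 0.03 0 0 0 0 0 0")

```text
time: 23.35
tool_pos: [485.0, -88.9, 64.0]
ee_rot: [0.0, -0.155, 0.988, -0.0]
ft_force: [0.1, -0.1, -0.4]
opening: -0.001
grip_force: 0.0
```

Emit:
drive_tool(moves="0 0 -0.02 0 0 0 0; 0 0 -0.04 0 0 0 0; 0 0 -0.06 0 0 0 0; 0 0 -0.08 0 0 0 0; 0 0 -0.10 0 0 0 0; 0 0 -0.12 0 0 0 0; 0 0 -0.12 0 0 0 0; 0 0 -0.12 0 0 0 0")

```text
time: 24.15
tool_pos: [485.6, -88.8, 183.8]
ee_rot: [0.0, -0.155, 0.988, -0.0]
ft_force: [-0.9, -0.2, -0.6]
opening: 0.002
grip_force: 0.0
```

```bash
python3 - <<'E'
from p import *
a=save("side","s6")["pixels"][200:320,220:380]; b=save("wrist","w6")["pixels"]
cv2.imwrite('pics/both6.png',np.hstack([cv2.resize(b,(400,300)),cv2.resize(a,(400,300),interpolation=cv2.INTER_CUBIC)]))
s=get_state();print(s["tool_pos"],s["ft_force"])
E
```

```text
[485.04153182 -88.50744787 182.80941678] [0.16470818 0.11589797 0.32956163]
```

View pics/both6.png

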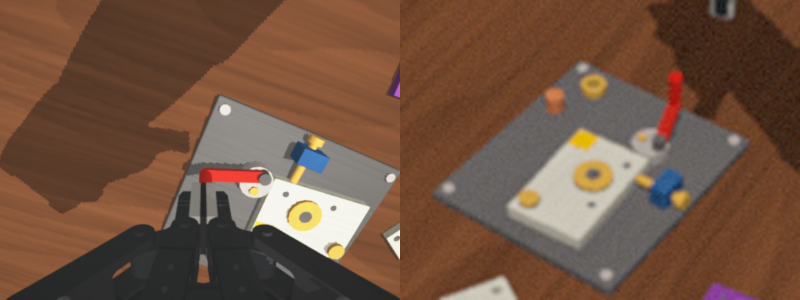

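```bash
python3 - <<'E'
from p import *
b=cv2.imread('pics/w6.png')[200:360,340:560]
cv2.imwrite('pics/c6.png',cv2.resize(b,None,fx=3.5,fy=3.5,interpolation=cv2.INTER_CUBIC))
E
```

```text
(no output)
```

View pics/c6.png

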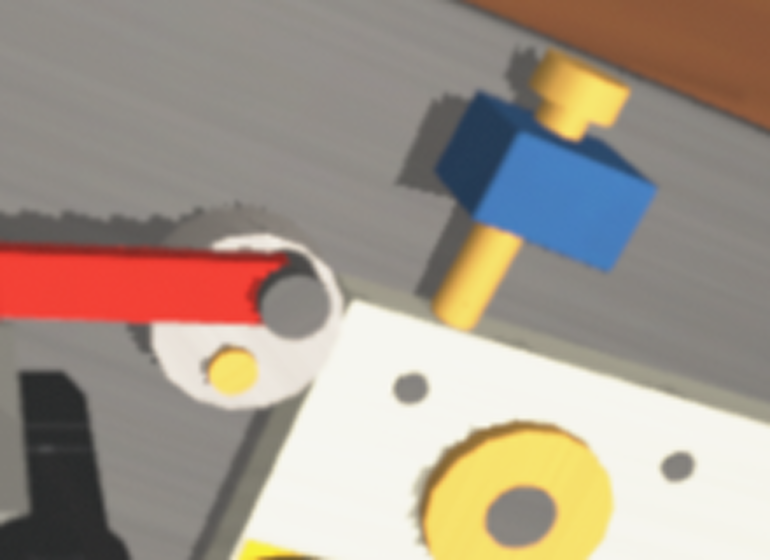

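The cam disc bears on the plate's end at about (330,345). The plate sits on the screw tip at about (460,325), and the tool is clear.

```bash
python3 -c "
from cell import finish_job;print(finish_job())"
```

```text
the job is handed in; nothing more can be done
None
```

The job is handed in at about 24 s of the 69 s allowed. The plate rests on the stop screw and is clamped by the cam, the tool touches nothing, and the bystanders I could see hadn't moved. The clamp force is my estimate of 10 to 14 N: the last push on the lever settled at about 8 N (peak 9.6 N), a little over the 6 to 7 N stated for 10 N.

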